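# Clip the pump's breaker onto the rail and switch it on

## Task

Mount the loose white breaker on the metal rail of the small board, in the free stretch between the terminal block and the end stop: hook its fixed lip under one edge of the rail, then rock it down until it sits flat on the rail and its black sprung foot clicks under the other edge. Keep its black toggle off while you mount it; once it has clicked home, let go and swing the toggle fully over to on. Leave the bottle, the beaker and the timer standing where they are.

Things in the scene. Friction and masses are not known exactly. Their poses are not given: they have to be found in the camera images.
- breaker_center (a point): Centre of the loose white breaker, 110 (x) x 48 (y, flat sides to grip) x 80 mm (z), 0.26 kg, starting upright. x points to the sprung foot, z up. mm from here: case x -55..55, z -20..16, with shoulders at z 16; raised middle x -23..23 up to z 40, toggle on top. The case's flat underside at z -20 is the seat; legs reach to z -40: lip leg at the -x end, two plain legs at x 44..54.
- breaker_lip (a point): Inner corner of the breaker's lip slot, where seat meets lip leg: 31.5 mm to -x of breaker_center and 20 mm below it, same axes. From the leg a lip of full width points to +x, 7.5 mm long, its upper face slanting from 6 mm below the seat at the leg to 10 mm at its tip. The rail's edge goes in between; the breaker then rocks about it.
- foot_nose (a point): Tip of the sprung foot's nose, 26 mm to +x of breaker_center when out: its flat latching top is 4.5 mm below the seat. Its slippery underside slants out from 7 mm below the seat here to 19 mm below at x 33, so the rail's edge pushes the foot back by itself as this end is pressed down. Two fixed stop bosses, inner faces at x 32.5, reach 4 mm below the seat.
- breaker_foot (a joint): Black foot of the breaker, sliding along the breaker's x (m): 0 = sprung out (its rest; also when it has clicked under the rail's edge), up to 0.010 = pushed back to +x. Spring 2.4 N at 0, 8.4 N at 0.010. Pressing the +x end down over the rail's edge takes about 4 to 10 N.
- breaker_toggle (a joint): Black toggle on the breaker's top: paddle 34 mm wide (y), 7 mm thick, 20 mm high, hinged along y 41 mm above breaker_center. 0 = off, leaning 0.5 rad to the breaker's -x (the lip's end); 1.0 rad = on, leaning 0.5 rad to +x. Starts at 0 to 0.12. Stays where it is left; about 1.5 N at its tip moves it.
- toggle_tip (a point): Tip of the toggle, 20 mm from its hinge.
- rail_mid (a point): Middle of the rail, on its upper face, 42 mm above the worktop; x across, y along, z up. Steel top-hat rail 260 mm long, 60 mm wide: edges at x -30 and 30, flanges 3 mm thick, free for 12 mm in from each edge and 29 mm below. A breaker that is home has its centre 20 mm above this level, at x 0 within 3 mm, its x along the rail's x or turned round.
- rail_board: Fixed grey plate 96 (x) x 280 (y) x 10 mm under the rail; origin at the centre of its underside, axes as rail_mid. On the rail stand a white terminal block (y 73 to 125 mm, 76 mm long in x, 42 mm high above the rail) and a grey end stop (y -125 to -111, 24 mm high); the rail is free between, y -111 to 73.
- reagent_2: Clear glass reagent bottle with black cap and a paper label, 49 x 49 x 104 mm, loose; origin at the centre of its underside. Leave alone.
- beaker_2: Glass beaker, 62 x 67 x 82 mm, loose; origin at the centre of its underside. Leave alone.
- timer: Bench timer, 62 x 66 x 20 mm, loose; origin at the centre of its underside. Leave alone.

How it is judged:
On the way:
1. the breaker sits flat on the free stretch of the rail, lip and foot engaged, with its toggle still off (z of breaker_center in the frame of rail_mid between 0.0175 and 0.0225 m and x of breaker_center in the frame of rail_mid between -0.006 and 0.006 m and y of breaker_center in the frame of rail_mid between -0.093 and 0.055 m and angle between the z axis of breaker_center and the z axis of rail_mid, either way round below 0.06 rad and angle between the x axis of breaker_center and the x axis of rail_mid, either way round below 0.1 rad and value of joint breaker_foot below 0.002 m and value of joint breaker_toggle below 0.35 rad), for 0.2 s.
At the end, for the whole second after the job is handed in: The breaker is on the rail's free stretch: seat within 2.5 mm of the rail's top, centred across it within 6 mm, level within 0.06 rad, square within 0.1 rad; its foot has clicked out under the edge (within 2 mm of rest) and its toggle is on (over 0.8 rad) (z of breaker_center in the frame of rail_mid between 0.0175 and 0.0225 m and x of breaker_center in the frame of rail_mid between -0.006 and 0.006 m and y of breaker_center in the frame of rail_mid between -0.093 and 0.055 m and angle between the z axis of breaker_center and the z axis of rail_mid, either way round below 0.06 rad and angle between the x axis of breaker_center and the x axis of rail_mid, either way round below 0.1 rad and value of joint breaker_foot below 0.002 m and value of joint breaker_toggle above 0.8 rad); the robot touches nothing.
It fails at once if the bottle, the beaker or the timer is shifted by more than 30 mm (distance of any of reagent_2, beaker_2, timer from where it was at the start of the episode above 0.03 m).
It fails at once if the bottle or the beaker is tipped over (angle between any of reagent_2, beaker_2's own z axis and vertical above 0.5 rad).
It also fails if it takes over 45 s, if anything falls off the work surface, if the arm or the gripper's body presses on something with over 40 N, if the wrist force passes 120 N, or if a joint passes its speed limit or range.

## Robot

A 6-joint arm with a two-finger parallel gripper is mounted at the origin on a cart in front of the work surface, level with it; the furniture and walls round the work are solid. World frame = base frame: x ahead of the robot, y to its left, z up, the work surface at z = 0. Lengths are in m, angles in rad, forces in N, time in s.
With the tool pointing down it reaches from about 0.2 to 0.875 m from the base axis. Payload 3.4 kg.
Tool frame: the origin (TCP) lies between the finger pads; the fingertips stand 25 mm ahead of it and the grasp point (between the pads) lies 6 mm ahead of it (r.nose_length is the z of the fingertips in the tool frame, in m); z points along the fingers, x is the direction in which the jaws open and shut, and the axes are right-handed (so a half turn about z gives the same grasp; the last joint's range is limited). The gripper opens to 94 mm and grips with 3 to 60 N. Pads are 16 mm wide; open, the fingers measure 119 mm over their backs; the gripper's body (75 mm by 177 mm) begins 78 mm behind the grasp point.
Start: joints at [-1.335, 0.276, 1.505, -0, 1.361, -0.121], TCP at [0.201, -0.539, 0.23] pointing down, gripper open.
Joint ranges: [-2.89, 2.89], [-0.75, 2.08], [0.22, 2.7], [-1.18, 4.32], [0.11, 2.71], [-2.7, 2.7]. Speed limits (rad/s): [2.57, 2.57, 3.14, 3.14, 3.14, 3.14].

## Interface

Orientations are given as a unit quaternion [w, x, y, z].
In Python, from plant import r, gripper_to, inverse_kinematics, vision, models, telemetry gives the robot as it stands. Calls block until the motion is done:
- r.move_to(position, orientation): joint-space move of the TCP to a pose.
- r.move_l(position, rot=None, vel=0.15, guard=None): straight line of the TCP; rot=None keeps the orientation; vel is the mean speed in m/s. With guard (N) it stops when the force on the tool has changed by that much, and returns True; else False.
- r.movej(angles): joint-space move.
- gripper_to(opening, f_grip=None): finger opening in m; f_grip is the grip in N (None keeps the last); returns when the fingers have stopped.
- r.hold(seconds).
- inverse_kinematics(position, orientation): joint angles nearest the present ones, or None.
- vision.snapshot(name): name is "side" or "top"; returns the picture (384x512x3 uint8, red, green, blue); there is no depth.
- vision.get_calibration(name): a dict with "fx", "fy", "cx", "cy" (pixels), "position" and "orientation" of the camera in the world. Camera axes: x right, y down, z forward; pixel columns grow to the right and rows downward; lengths in m; the calibration is good to about 2 mm. A picture is of the moment at which its call begins. get_calibration takes no time and is no camera call.
A pose or a line that the arm cannot do raises r.PlanningError and nothing moves.
- r.sign_off(): hands the job in, once; it reports no verdict.
Trained networks look in the newest picture that a camera, given by its name, has taken for a name from the list of things; names that differ only in an ending like _2 or _b are one class to them, and where a whole thing is asked for, a point or a joint stands for the part that bears it (a point fixed in the world has none). Each returns a list of dicts, best first, with "score" (0 to 1); they miss things now and then, are a little off and sometimes report something else, mostly with a low value. They report only what shows in the picture. A call takes as long as a camera call.
- models.boxes_of(thing, camera): "at" ([x, y, z] in m, in world coordinates, good to about 4 mm: the middle of the surface that is visible of it).
- models.regions_of(thing, camera): "pixels" (384x512 bool, what is visible of it).
- models.mark_of(thing, camera): "at" ([x, y, z] in m, in world coordinates, good to about 4 mm: a listed point, or the origin of a listed thing).
Readings, each from a call of its own:
- telemetry.current_t(): time.
- telemetry.current_joints(): joint angles.
- telemetry.current_dq(): joint speeds.
- telemetry.current_joint_efforts(): joint torques, N m.
- telemetry.current_ee_pos(): TCP position.
- telemetry.current_tool_rot(): TCP orientation.
- telemetry.current_wrist_force(): force on the tool from outside, world axes, zero at the start.
- telemetry.current_torque(): the same for the moment, N m.
- telemetry.current_opening(): finger opening in m.
Only numpy, scipy, OpenCV 4.12 (cv2) and the standard library are available. Lean on these libraries where they do the work, as an engineer would, in place of code of your own. Each camera call takes 0.05 s, during which the arm holds its last target.

## Working session

There is one attempt and no reset: what is moved stays moved. The work goes in short steps, each a Python script; the robot and the scene stay as the last script left them, time stands still between calls to the robot, and variables do not carry over. Pictures are saved under pics/ and viewed, and the job is handed in when it is done.

```bash
ls; mkdir -p pics
cat > h.py <<'E'
from plant import r, gripper_to, inverse_kinematics, vision, models, telemetry
import numpy as np, cv2
from scipy.spatial.transform import Rotation as R
def save(cam,fn):
    im=vision.snapshot(cam); cv2.imwrite('pics/'+fn,np.ascontiguousarray(im[:,:,::-1])); return im
def q(Rm): x=Rm.as_quat(); return [x[3],x[0],x[1],x[2]]
E
python3 - <<'E'
from h import *
np.set_printoptions(precision=4,suppress=True)
for c in ['top','side']:
    save(c,c+'0.png')
    k=vision.get_calibration(c); print(c,k)
    for n in ['breaker_center','breaker_lip','foot_nose','toggle_tip','rail_mid','rail_board','reagent_2','beaker_2','timer']:
        m=models.mark_of(n,c); print(n,[(np.array(d['at']).round(4),round(d['score'],2)) for d in m[:2]])
print(telemetry.current_t())
E
```

```text
pics
top {'fx': 393.76077630649297, 'fy': 393.76077630649297, 'cx': 257.01906867213097, 'cy': 190.8534595235191, 'position': array([ 0.1576, -0.034 ,  1.5208]), 'orientation': array([-0.0798,  0.71  , -0.6955,  0.0761])}
breaker_center [(array([ 0.4411, -0.33  ,  0.0392]), 0.77)]
breaker_lip []
foot_nose [(array([ 0.558 , -0.2095, -0.0029]), 0.25)]
toggle_tip [(array([ 0.4322, -0.3286,  0.1054]), 0.44)]
rail_mid [(array([0.4865, 0.115 , 0.0414]), 0.86)]
rail_board [(array([0.4879, 0.1145, 0.0005]), 0.65), (array([ 0.3946, -0.4666,  0.0007]), 0.4)]
reagent_2 [(array([ 0.4417, -0.3301,  0.0374]), 0.64), (array([ 0.5587, -0.2091, -0.0011]), 0.44)]
beaker_2 [(array([ 0.3935, -0.4692,  0.0003]), 0.73)]
timer [(array([0.4138, 0.4561, 0.0029]), 0.62)]
side {'fx': 366.3894978263297, 'fy': 366.3894978263297, 'cx': 259.4939393839365, 'cy': 194.66084067506222, 'position': array([-0.0682,  0.8183,  0.8689]), 'orientation': array([ 0.125 , -0.2643,  0.8614, -0.4154])}
breaker_center [(array([ 0.444 , -0.3286,  0.0395]), 0.89)]
breaker_lip [(array([ 0.4123, -0.3338,  0.0185]), 0.92)]
foot_nose []
toggle_tip []
rail_mid [(array([0.4861, 0.1125, 0.0392]), 0.82)]
rail_board [(array([ 0.4895,  0.1128, -0.0002]), 0.81), (array([ 0.4438, -0.3292,  0.0392]), 0.59)]
reagent_2 [(array([ 0.5572, -0.2137, -0.0013]), 0.64)]
beaker_2 [(array([ 0.3957, -0.4662, -0.    ]), 0.56)]
timer [(array([ 0.4157,  0.4535, -0.0006]), 0.92)]
1.0
```

Run:
```python
import cv2
for c in['top','side']:
    im=cv2.imread(f'pics/{c}0.png'); print(im.shape)
a=cv2.imread('pics/top0.png'); cv2.imwrite('pics/top0b.png',cv2.resize(a[150:350,:],None,fx=1.5,fy=1.5))
```

```text
(384, 512, 3)
(384, 512, 3)
```

View pics/top0.png

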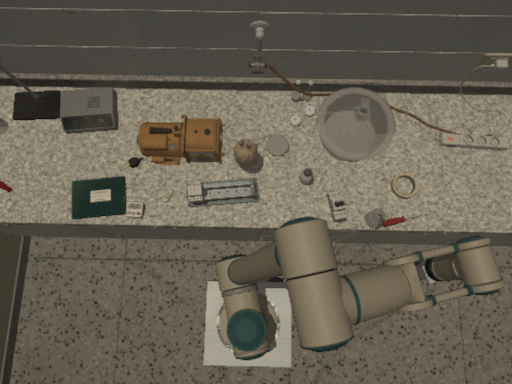

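View pics/side0.png

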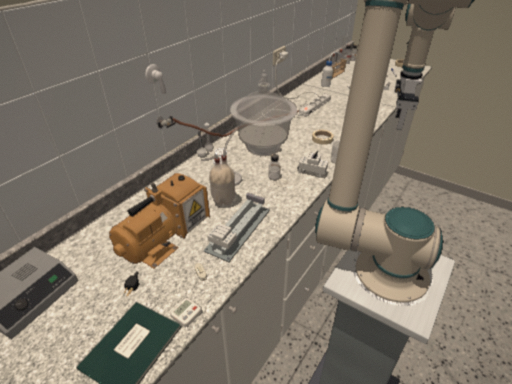

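Run:
```python
import cv2
a=cv2.imread('pics/top0.png'); b=cv2.imread('pics/side0.png')
c=cv2.INTER_CUBIC
x=cv2.resize(a[165:240,170:270],(800,600),interpolation=c);cv2.imwrite('pics/c1.png',x)
x=cv2.resize(a[165:240,295:395],(800,600),interpolation=c);cv2.imwrite('pics/c2.png',x)
x=cv2.resize(b[125:200,260:360],(800,600),interpolation=c);cv2.imwrite('pics/c3.png',x)
x=cv2.resize(b[180:270,190:310],(800,600),interpolation=c);cv2.imwrite('pics/c4.png',x)
```

```text
(no output)
```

View pics/c1.png

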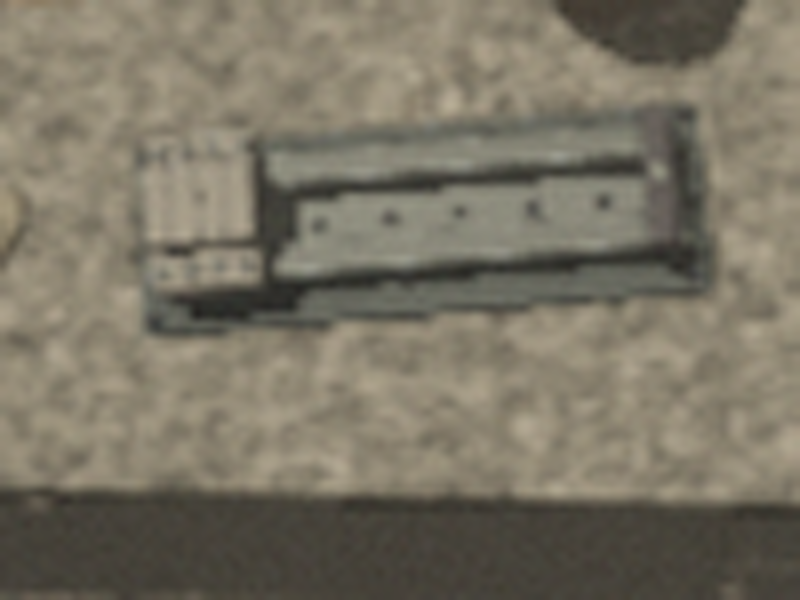

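View pics/c2.png

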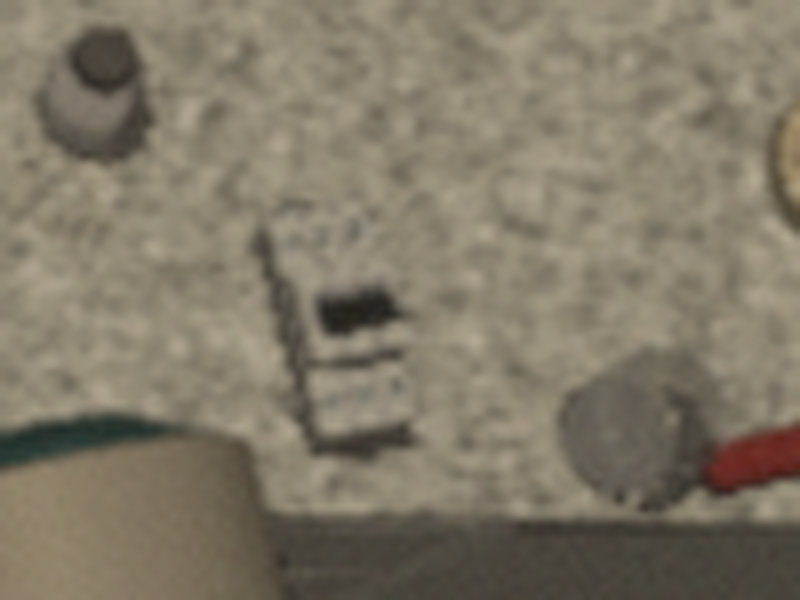

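View pics/c3.png

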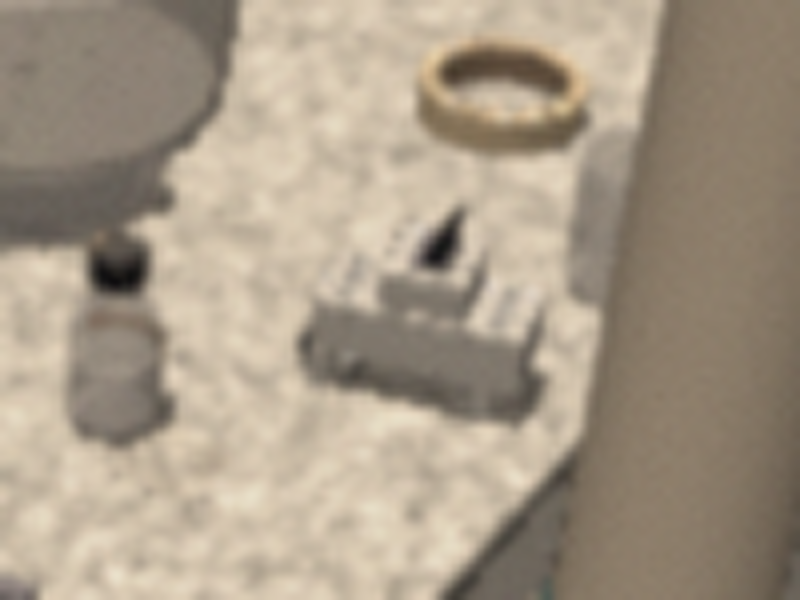

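View pics/c4.png

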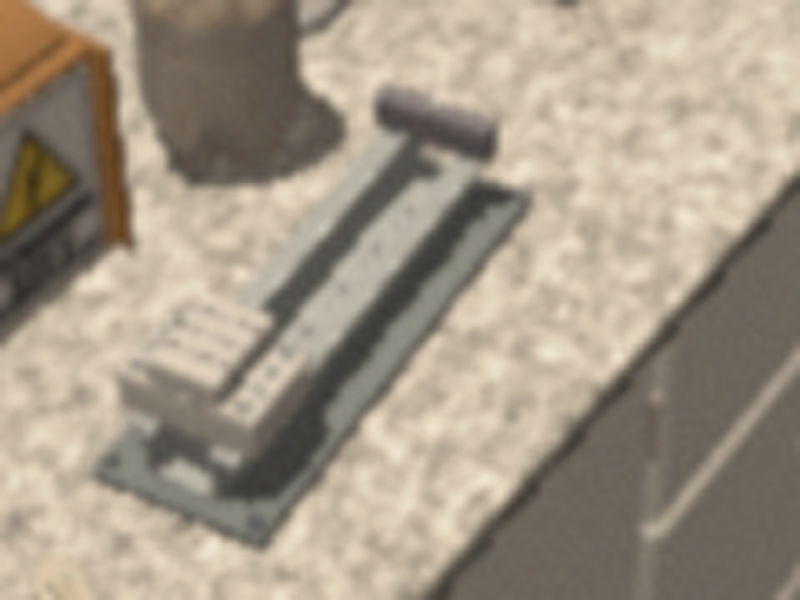

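```bash
cat > fit.py <<'E'
from h import *
from scipy.optimize import minimize
def proj(c,P):
    k=vision.get_calibration(c); o=k['orientation']; Rm=R.from_quat([o[1],o[2],o[3],o[0]])
    p=Rm.inv().apply(np.asarray(P)-k['position'])
    return np.c_[k['fx']*p[:,0]/p[:,2]+k['cx'],k['fy']*p[:,1]/p[:,2]+k['cy']]
def box(x0,x1,y0,y1,z0,z1): return np.array([[x,y,z] for x in(x0,x1) for y in(y0,y1) for z in(z0,z1)])
S=8
def render(c,parts,x,y,yaw,win,dz=0):
    u0,v0,u1,v1=win
    m=np.zeros(((v1-v0)*S,(u1-u0)*S),np.uint8)
    for b in parts:
        P=R.from_euler('z',yaw).apply(b)+[x,y,dz]
        uv=((proj(c,P)-[u0-.5,v0-.5])*S).astype(np.float32)
        cv2.fillConvexPoly(m,np.round(cv2.convexHull(uv)[:,0]*16).astype(np.int32),1,shift=4)
    return cv2.resize(m.astype(np.float32),(u1-u0,v1-v0),interpolation=cv2.INTER_AREA)
def cost(p,parts,masks):
    e=0
    for c,(m,win) in masks.items():
        e+=np.abs(render(c,parts,*p,win)-m[win[1]:win[3],win[0]:win[2]]).sum()
    return e
def fit(parts,masks,p0):
    best=None
    for dy in(-.1,0,.1):
        s=minimize(cost,[p0[0],p0[1],p0[2]+dy],args=(parts,masks),method='Nelder-Mead',options=dict(initial_simplex=np.array([[p0[0]+a,p0[1]+b,p0[2]+dy+d] for a,b,d in[(0,0,0),(.008,0,0),(0,.008,0),(0,0,.1)]]),xatol=1e-4,fatol=.05))
        if best is None or s.fun<best.fun: best=s
    return best
BR=[box(-.055,.055,-.024,.024,.02,.056),box(-.023,.023,-.024,.024,.056,.08),box(.044,.054,-.024,.024,0,.02),box(-.0465,-.0315,-.024,.024,0,.02)]
RAIL=[box(-.048,.048,-.14,.14,0,.01),box(-.03,.03,-.13,.13,.039,.042),box(-.038,.038,.073,.125,.042,.084),box(-.028,.028,-.125,-.111,.042,.066)]
E
python3 - <<'E'
from fit import *
np.set_printoptions(precision=4,suppress=True)
M={}
for n,guess in[('breaker_center',(.4425,-.33)),('rail_board',(.488,.114))]:
    for c in['top','side']:
        if n=='breaker_center': vision.snapshot(c)
        px=proj(c,[[*guess,.04]])[0]
        rs=models.regions_of(n,c)
        for d in rs:
            m=d['pixels']; v,u=np.nonzero(m)
            print(n,c,round(d['score'],2),m.sum(),u.min(),u.max(),v.min(),v.max(),px)
            if np.hypot(u.mean()-px[0],v.mean()-px[1])<12 and (n,c) not in M: M[n,c]=m
np.savez('m.npz',**{a+'|'+b:m for (a,b),m in M.items()})
for n,p0,parts in[('breaker_center',(.4425,-.33,.1),BR),('rail_board',(.488,.114,.0),RAIL)]:
    masks={}
    for (a,c),m in M.items():
        if a==n:
            v,u=np.nonzero(m); masks[c]=(m.astype(np.float32),(max(u.min()-8,0),max(v.min()-8,0),u.max()+8,v.max()+8))
    for sub in [masks]+[{c:masks[c]} for c in masks]:
        s=fit(parts,sub,p0); print(n,list(sub),s.x,s.fun)
E
```

```text
breaker_center top 0.79 421 328 346 190 219 [337.1412 204.5848]
breaker_center side 0.77 435 298 326 153 176 [312.5803 164.3023]
rail_board top 0.88 1687 187 258 177 206 [221.5639 190.6868]
rail_board side 0.96 1921 206 267 194 260 [238.1568 221.6776]
breaker_center ['top', 'side'] [ 0.443  -0.3302  0.1761] 134.109375Traceback (most recent call last):
  File "<stdin>", line 20, in <module>
  File "fit.py", line 25, in fit
    s=minimize(cost,[p0[0],p0[1],p0[2]+dy],args=(parts,masks),method='Nelder-Mead',options=dict(initial_simplex=np.array([[p0[0]+a,p0[1]+b,p0[2]+dy+d] for a,b,d in[(0,0,0),(.008,0,0),(0,.008,0),(0,0,.1)]]),xatol=1e-4,fatol=.05))
    res = _minimize_neldermead(fun, x0, args, callback, bounds=bounds,
                               **options)
    fxr = func(xr)
    fx = function(np.copy(x), *(wrapper_args + args))
  File "fit.py", line 20, in cost
    e+=np.abs(render(c,parts,*p,win)-m[win[1]:win[3],win[0]:win[2]]).sum()
              ~~~~~~^^^^^^^^^^^^^^^^
  File "fit.py", line 14, in render
    uv=((proj(c,P)-[u0-.5,v0-.5])*S).astype(np.float32)
         ~~~~^^^^^
  File "fit.py", line 4, in proj
    k=vision.get_calibration(c); o=k['orientation']; Rm=R.from_quat([o[1],o[2],o[3],o[0]])
ValueError: time passes only in moves, steps and waits
```

```bash
sed -i 's/^def proj/import functools\n@functools.lru_cache(None)\ndef cal(c): return vision.get_calibration(c)\ndef proj/; s/k=vision.get_calibration(c); o=/k=cal(c); o=/' fit.py
cat > f2.py <<'E'
from fit import *
np.set_printoptions(precision=4,suppress=True)
Z=np.load('m.npz'); M={tuple(k.split('|')):Z[k] for k in Z.files}
for n,p0,parts in[('breaker_center',(.4425,-.33,.1),BR),('rail_board',(.488,.114,.0),RAIL)]:
    masks={}
    for (a,c),m in M.items():
        if a==n:
            v,u=np.nonzero(m); masks[c]=(m.astype(np.float32),(max(u.min()-8,0),max(v.min()-8,0),u.max()+8,v.max()+8))
    for sub in [masks]+[{c:masks[c]} for c in masks]:
        s=fit(parts,sub,p0); print(n,list(sub),s.x,s.fun)
    for c,(m,w) in masks.items():
        im=cv2.imread(f'pics/{c}0.png')[w[1]:w[3],w[0]:w[2]]
        f=fit(parts,masks,p0).x; rd=render(c,parts,*f,w)
        K=8; big=cv2.resize(im,None,fx=K,fy=K,interpolation=cv2.INTER_CUBIC)
        for mm,col in((m[w[1]:w[3],w[0]:w[2]],(0,0,255)),(rd,(0,255,0))):
            b=(cv2.resize(mm,None,fx=K,fy=K)>.5).astype(np.uint8)
            cs,_=cv2.findContours(b,cv2.RETR_EXTERNAL,cv2.CHAIN_APPROX_NONE); cv2.drawContours(big,cs,-1,col,1)
        cv2.imwrite(f'pics/fit_{n}_{c}.png',big)
E
python3 f2.py
python3 - <<'E'
import cv2,numpy as np
for n in['breaker_center','rail_board']:
    a=[cv2.imread(f'pics/fit_{n}_{c}.png') for c in['top','side']]
    a=[cv2.resize(x,(400,int(x.shape[0]*400/x.shape[1]))) for x in a]; h=max(x.shape[0] for x in a)
    a=[cv2.copyMakeBorder(x,0,h-x.shape[0],0,0,0) for x in a]; cv2.imwrite(f'pics/ff_{n}.png',np.hstack(a))
E
```

```text
breaker_center ['top', 'side'] [ 0.443  -0.3302  0.1761] 134.109375
breaker_center ['top'] [ 0.4431 -0.3302  0.1622] 50.59375
breaker_center ['side'] [ 0.4425 -0.3292  0.2384] 82.328125
rail_board ['top', 'side'] [0.4921 0.1121 0.1143] 336.921875
rail_board ['top'] [0.4922 0.1131 0.1107] 99.484375
rail_board ['side'] [0.4924 0.1089 0.121 ] 224.40625
```

View pics/ff_breaker_center.png

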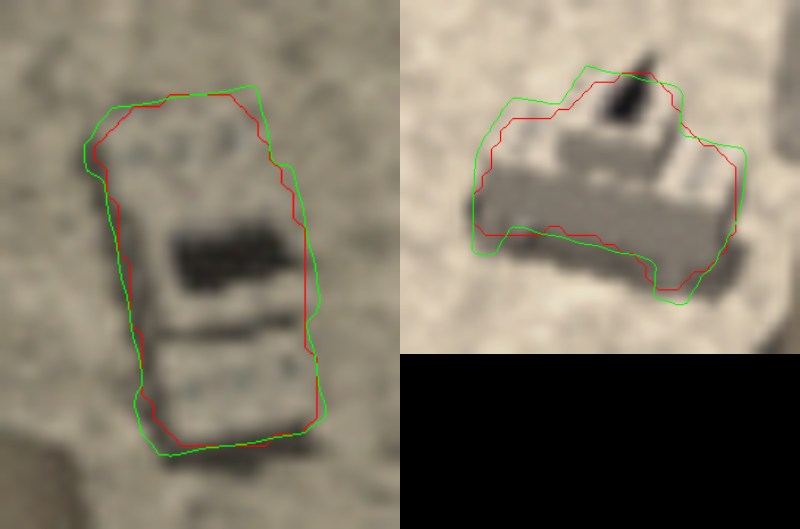

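View pics/ff_rail_board.png

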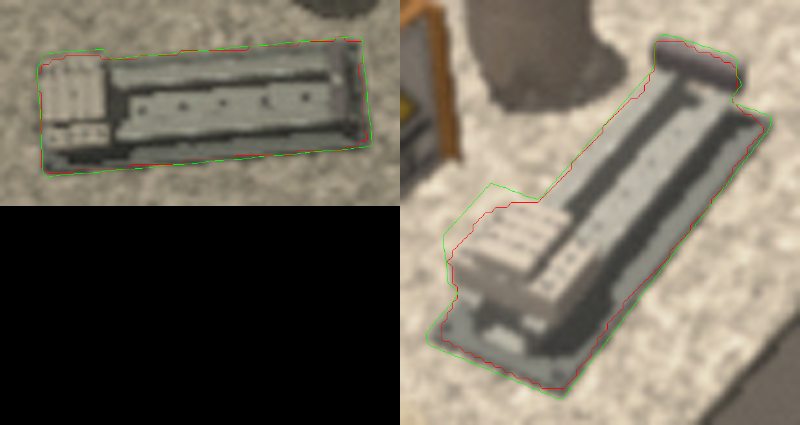

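```bash
cat > f3.py <<'E'
from fit import *
np.set_printoptions(precision=4,suppress=True)
Z=np.load('m.npz'); M={tuple(k.split('|')):Z[k] for k in Z.files}
masks={}
for c in['top','side']:
    m=M['rail_board',c]; v,u=np.nonzero(m); masks[c]=(m.astype(np.float32),(u.min()-8,v.min()-8,u.max()+8,v.max()+8))
ig={c:cv2.dilate(render(c,[box(-.045,.045,.066,.131,.02,.09)],.490,.1125,.112,w),np.ones((3,3)))<.01 for c,(m,w) in masks.items()}
P=[RAIL[0],RAIL[1],RAIL[3]]
def cost2(p,cs,full=False):
    e=0
    for c in cs:
        m,w=masks[c]; d=np.abs(render(c,P,*p[:3],w)-m[w[1]:w[3],w[0]:w[2]]); e+=(d*ig[c]).sum()
    return e
for cs in(['top','side'],['top'],['side']):
    s=minimize(cost2,[.49,.1125,.11],args=(cs,),method='Nelder-Mead',options=dict(initial_simplex=[[.484,.108,.08],[.496,.11,.1],[.49,.118,.12],[.49,.112,.15]]))
    print(cs,s.x,s.fun)
o=telemetry.current_tool_rot(); print('tool',R.from_quat([o[1],o[2],o[3],o[0]]).as_matrix())
E
python3 f3.py
```

```text
['top', 'side'] [0.4932 0.1138 0.0964] 191.28125
['top'] [0.4923 0.1165 0.1035] 48.578125
['side'] [0.4946 0.1093 0.1   ] 119.6875
tool [[ 0.3493 -0.937  -0.    ]
 [-0.937  -0.3493 -0.0001]
 [ 0.0001  0.0001 -1.    ]]
```

```bash
cat >> fit.py <<'E'
def unproj(c,uv,z):
    k=cal(c); o=k['orientation']; Rm=R.from_quat([o[1],o[2],o[3],o[0]])
    uv=np.atleast_2d(uv).astype(float); d=Rm.apply(np.c_[(uv[:,0]-k['cx'])/k['fx'],(uv[:,1]-k['cy'])/k['fy'],np.ones(len(uv))])
    p=k['position']; return p+d*((z-p[2])/d[:,2])[:,None]
E
python3 - <<'E'
from fit import *
np.set_printoptions(precision=4,suppress=True)
u=lambda pts,z,c='top',s=8,o=(170,165): unproj(c,(np.array(pts)+.5)/s-.5+np.array(o),z)
for nm,z,pts in[('holes',.02,[(320,225),(391,217),(460,212),(533,208),(604,202)]),('platelow',.01,[(150,332),(712,290)]),('railtop',.042,[(262,145),(693,107)])]:
    w=u(pts,z); print(nm,w.tolist().__len__(),w, 'yaw',np.polyfit(w[:,1],-w[:,0],1)[0])
s=6.6667
w=u([(98,470),(262,545),(530,195)],.01,'side',s,(190,180)); print('side plate corners',w, np.arctan2(-(w[2]-w[1])[0],(w[2]-w[1])[1]))
# predicted
for p in [(.4925,.114,.105)]:
  print(R.from_euler('z',p[2]).apply(np.array([[-.048,.14,.01],[-.048,-.14,.01],[.03,-.111,.042]]))+[p[0],p[1],0])
# image of unsharp top enlarged with model overlays
im=cv2.imread('pics/top0.png'); K=10; u0,v0=183,170
big=cv2.resize(im[v0:v0+42,u0:u0+80],None,fx=K,fy=K,interpolation=cv2.INTER_LANCZOS4)
for p,col in[((.4925,.114,.105),(0,255,0)),((.4875,.114,.105),(0,0,255))]:
  for loop in [[(-.048,-.14,.01),(.048,-.14,.01),(.048,.14,.01),(-.048,.14,.01)],[(-.03,-.13,.042),(.03,-.13,.042),(.03,.13,.042),(-.03,.13,.042)]]:
    q_=proj('top',R.from_euler('z',p[2]).apply(loop)+[p[0],p[1],0]); q_=((q_-[u0-.5,v0-.5])*K).astype(int); cv2.polylines(big,[q_],True,col,1)
cv2.imwrite('pics/ov.png',big)
E
```

```text
holes 5 [[0.4835 0.1625 0.02  ]
 [0.4882 0.128  0.02  ]
 [0.4914 0.0945 0.02  ]
 [0.4941 0.0589 0.02  ]
 [0.4978 0.0243 0.02  ]] yaw 0.09977109360202481
platelow 2 [[ 0.4306  0.2442  0.01  ]
 [ 0.4571 -0.0293  0.01  ]] yaw 0.09657232294195228
railtop 2 [[ 0.5178  0.1896  0.042 ]
 [ 0.5409 -0.0184  0.042 ]] yaw 0.11133030385500123
side plate corners [[ 0.518   0.2545  0.01  ]
 [ 0.4253  0.2476  0.01  ]
 [ 0.4569 -0.0282  0.01  ]] -3.0276049539430776
[[ 0.4301  0.2482  0.01  ]
 [ 0.4594 -0.0303  0.01  ]
 [ 0.534   0.0068  0.042 ]]
```

View pics/ov.png

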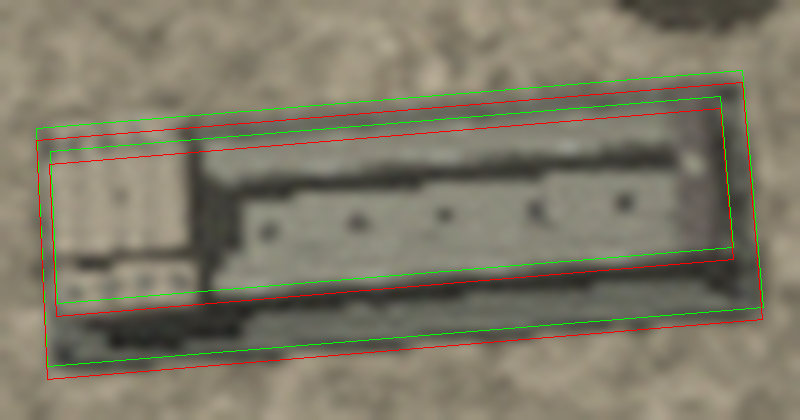

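```bash
cat >> h.py <<'E'
def toolR(yaw,tilt,flip=1):
    # breaker frame -> world, then tool axes: x along -flip*y_b, z = -z_b
    B=R.from_euler('z',yaw)*R.from_euler('y',-tilt)
    T=R.from_matrix(np.array([[0,-flip,0],[-flip,0,0],[0,0,-1.]]).T)
    return B,B*T
G=0.008   # grasp height above breaker centre
def tcp_for(center,B):  # grasp pt at breaker (0,0,G), TCP 6mm behind
    return np.asarray(center)+B.apply([0,0,G+.006])
E
python3 - <<'E'
from h import *
np.set_printoptions(precision=4,suppress=True)
B,T=toolR(.17,0); print(T.as_matrix())
j=inverse_kinematics([.443,-.33,.2],q(T)); print(j)
B2,T2=toolR(.1,.35); print(inverse_kinematics([.46,.09,.1],q(T2)))
gripper_to(.075)
c=[.443,-.330,.04]; p=tcp_for(c,B)
r.move_to([p[0],p[1],.2],q(T))
r.move_l(p,vel=.12)
print(telemetry.current_ee_pos(),telemetry.current_opening(),telemetry.current_t())
w=gripper_to(.04,f_grip=15); print(telemetry.current_opening())
gripper_to(.04,f_grip=55); print(telemetry.current_opening(),telemetry.current_wrist_force(),telemetry.current_t())
r.move_l([p[0],p[1],.16],vel=.15)
save('top','t1.png');save('side','s1.png')
print(telemetry.current_wrist_force(),telemetry.current_torque(),telemetry.current_t())
E
```

```text
[[ 0.1692 -0.9856  0.    ]
 [-0.9856 -0.1692 -0.    ]
 [ 0.      0.     -1.    ]]
[-0.7662  0.261   1.6038 -0.      1.2768  0.6346]
[0.0241 0.0916 2.1906 0.0532 0.511  1.453 ]
[ 0.4434 -0.3304  0.0547] 0.07502603861646935 4.4
0.048488025873094476
0.04803199088880733 [-0.1463  2.6798  4.6134] 5.1417
[-0.3864  0.8703 -1.6352] [-0.0393  0.0282 -0.0242] 6.1
```

Run:
```python
from h import *
np.set_printoptions(precision=4,suppress=True)
for c in['side','top']:
  for n in['breaker_center','breaker_lip','toggle_tip']:
    print(c,n,[(np.array(d['at']),round(d['score'],2)) for d in models.mark_of(n,c)[:2]])
print(telemetry.current_ee_pos())
a=cv2.imread('pics/t1.png'); b=cv2.imread('pics/s1.png'); K=cv2.INTER_CUBIC
cv2.imwrite('pics/x1.png',np.hstack([cv2.resize(a[160:240,290:390],(400,320),interpolation=K),cv2.resize(b[90:190,265:390],(400,320),interpolation=K)]))
```

```text
side breaker_center [(array([ 0.4423, -0.3316,  0.1432]), 0.68)]
side breaker_lip [(array([ 0.4102, -0.3321,  0.1222]), 0.7)]
side toggle_tip []
top breaker_center [(array([ 0.4445, -0.3328,  0.1434]), 0.61)]
top breaker_lip [(array([ 0.4395, -0.3309,  0.1433]), 0.22)]
top toggle_tip []
[ 0.4429 -0.3299  0.1596]
```

View pics/x1.png

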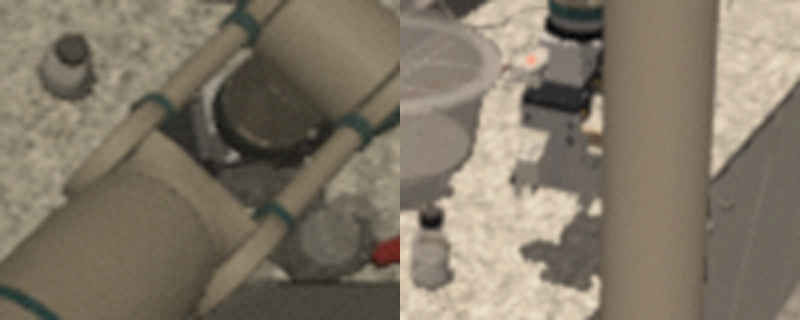

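```bash
cat >> h.py <<'E'
RAIL0=np.array([.490,.1135,.042]); RY=.10
RR=R.from_euler('z',RY)
def tcp_L(Lrail,tilt,G_=None):
    B,T=toolR(RY,tilt)
    L=RAIL0+RR.apply(Lrail)
    c=L-B.apply([-.0315,0,-.020])
    return tcp_for(c,B),T
E
python3 - <<'E'
from h import *
np.set_printoptions(precision=4,suppress=True)
p=telemetry.current_ee_pos()
r.move_l([p[0],p[1],.25],vel=.2)
pt,T=tcp_L([-.0445,-.02,.0013],.35)
r.move_to([pt[0],pt[1],.24],q(T))
r.move_l([pt[0],pt[1],pt[2]+.04],vel=.15)
save('top','t2.png');save('side','s2.png')
for c in['side','top']:
  for n in['breaker_center','breaker_lip','rail_mid']:
    print(c,n,[(np.array(d['at']),round(d['score'],2)) for d in models.mark_of(n,c)[:2]])
B,_=toolR(RY,.35); c=telemetry.current_ee_pos()-B.apply([0,0,G+.006]); print('exp center',c,'lip',c+B.apply([-.0315,0,-.02]),telemetry.current_t(),telemetry.current_wrist_force())
a=cv2.imread('pics/t2.png'); b=cv2.imread('pics/s2.png'); K=cv2.INTER_CUBIC
cv2.imwrite('pics/x2.png',np.hstack([cv2.resize(a[150:230,180:280],(400,320),interpolation=K),cv2.resize(b[150:270,190:340],(400,320),interpolation=K)]))
E
```

```text
side breaker_center [(array([0.4704, 0.0921, 0.1128]), 0.69)]
side breaker_lip [(array([0.4473, 0.0895, 0.0852]), 0.77)]
side rail_mid [(array([0.4852, 0.1144, 0.0369]), 0.94)]
top breaker_center [(array([0.4698, 0.0859, 0.1106]), 0.45)]
top breaker_lip []
top rail_mid [(array([0.488 , 0.1136, 0.0455]), 0.6), (array([ 0.5574, -0.2094, -0.0004]), 0.35)]
exp center [0.4705 0.0915 0.1133] lip [0.4479 0.0892 0.0837] 9.8667 [ 0.0513 -1.0726 -2.8536]
```

View pics/x2.png

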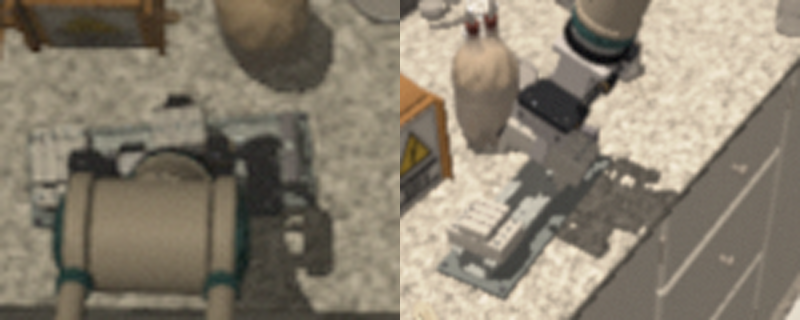

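Run:
```python
from h import *
np.set_printoptions(precision=4,suppress=True)
pt,T=tcp_L([-.049,-.02,.0013],.35)
p=telemetry.current_ee_pos()
r.move_l([pt[0],pt[1],p[2]],vel=.1)
print('down',r.move_l(pt,vel=.05,guard=6),telemetry.current_ee_pos()-pt,telemetry.current_wrist_force())
p2,_=tcp_L([-.024,-.02,.0013],.35)
h=r.move_l(p2,vel=.03,guard=6)
e=telemetry.current_ee_pos(); print('in',h,RR.inv().apply(e-pt)[0]-.049,RR.inv().apply(e-p2),telemetry.current_wrist_force(),telemetry.current_torque(),telemetry.current_t())
save('side','s3.png')
print(models.mark_of('breaker_lip','side')[:1])
b=cv2.imread('pics/s3.png'); cv2.imwrite('pics/x3.png',cv2.resize(b[150:270,190:340],(800,600),interpolation=cv2.INTER_CUBIC))
```

```text
down False [0.0004 0.     0.0002] [ 0.4528 -0.1294 -2.98  ]
in True -0.02915923969497497 [-0.0052  0.0002 -0.0013] [-0.2535 -0.9101  4.2111] [ 0.0053  0.2994 -0.0756] 11.7833
[{'at': [0.4631, 0.0878, 0.0385], 'score': 0.92}]
```

View pics/x3.png

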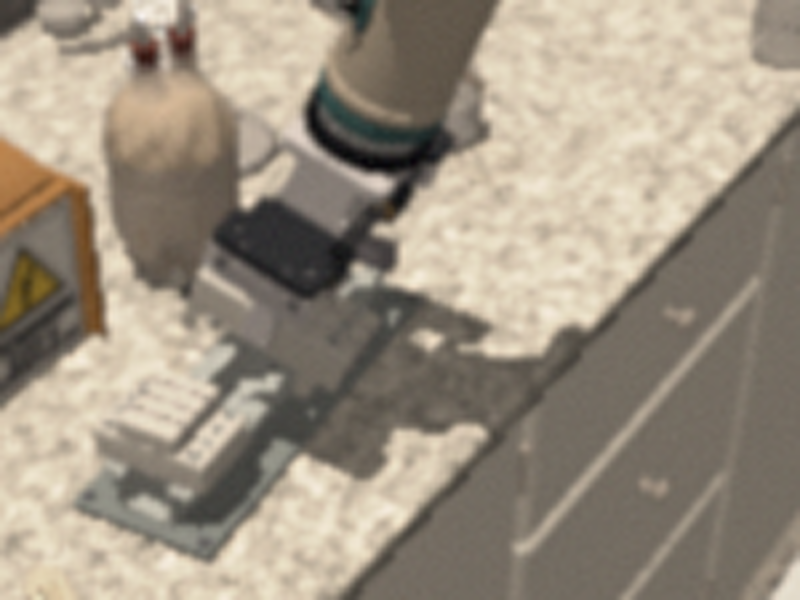

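Run:
```python
from h import *
np.set_printoptions(precision=4,suppress=True)
e=telemetry.current_ee_pos()
p0,_=tcp_L([-.031,-.02,.0020],.35)
r.move_l(p0,vel=.02); r.hold(.1)
print(telemetry.current_ee_pos()-p0,telemetry.current_wrist_force())
p2,_=tcp_L([-.022,-.02,.0020],.35)
h=r.move_l(p2,vel=.02,guard=8)
e=telemetry.current_ee_pos(); print('in',h,RR.inv().apply(e-p0)[0]-.031,RR.inv().apply(e-p2),telemetry.current_wrist_force(),telemetry.current_torque(),telemetry.current_t())
r.hold(.1); print(telemetry.current_ee_pos()-e,telemetry.current_wrist_force())
o=telemetry.current_tool_rot(); print((R.from_quat([o[1],o[2],o[3],o[0]])*toolR(RY,.35)[1].inv()).as_rotvec())
```

```text
[-0.0006 -0.     -0.0005] [-0.5129  0.5833 -2.8924]
in True -0.028475241770845434 [-0.0065  0.0004 -0.0022] [-1.4111 -0.0981  4.892 ] [-0.023   0.2341 -0.086 ] 12.7
[-0.0001 -0.     -0.    ] [ 0.1939 -0.0174  5.2983]
[-0.0004  0.0209  0.0002]
```

```bash
cat >> h.py <<'E'
def st(tag,p=None,tilt=None):
    e=telemetry.current_ee_pos(); o=telemetry.current_tool_rot(); Ro=R.from_quat([o[1],o[2],o[3],o[0]])
    s=tag
    if p is not None: s+=' err_mm %s'%(RR.inv().apply(e-p)*1e3).round(2)
    if tilt is not None: s+=' rot %s'%RR.inv().apply((Ro*toolR(RY,tilt)[1].inv()).as_rotvec()).round(4)
    print(s,'F',np.round(telemetry.current_wrist_force(),2),'M',np.round(telemetry.current_torque(),3),'t',round(telemetry.current_t(),2))
E
python3 - <<'E'
from h import *
p0,T=tcp_L([-.036,-.02,.0025],.35)
r.move_l(p0,rot=q(T),vel=.02); st('a',p0,.35)
for x in(-.034,-.032,-.031,-.030,-.029):
    p,_=tcp_L([x,-.02,.0025],.35)
    h=r.move_l(p,rot=q(T),vel=.02); st(str(x),p,.35)
E
```

```text
a err_mm [-0.81  0.06 -0.4 ] rot [0.0001 0.001  0.    ] F [-0.02  0.26 -2.41] M [-0.038  0.299  0.02 ] t 13.28
-0.034 err_mm [ 0.42 -0.05  0.04] rot [-0.     -0.0003 -0.0001] F [-0.25  0.56 -2.2 ] M [-0.044  0.32  -0.03 ] t 13.53
-0.032 err_mm [ 0.28 -0.02  0.02] rot [-0.     -0.0001  0.    ] F [ 0.17  0.93 -1.86] M [0.005 0.286 0.024] t 13.78
-0.031 err_mm [ 0.05 -0.   -0.  ] rot [ 0.  0. -0.] F [-0.4   0.75 -3.31] M [-0.038  0.294  0.031] t 14.03
-0.03 err_mm [-0.38  0.04 -0.21] rot [0.0001 0.0008 0.    ] F [-0.43  0.16 -2.6 ] M [-0.063  0.504  0.005] t 14.28
-0.029 err_mm [-1.03  0.09 -0.56] rot [ 0.0002  0.0022 -0.    ] F [-3.39 -0.43 -2.63] M [-0.074  0.87  -0.101] t 14.53
```

Run:
```python
from h import *
for tl,z in((.32,.0015),(.26,.0010),(.20,.0008),(.14,.0005)):
    p,T=tcp_L([-.0303,-.02,z],tl)
    h=r.move_l(p,rot=q(T),vel=.02,guard=30); st('%.2f %s'%(tl,h),p,tl)
    if h: break
save('side','s4.png')
print(models.mark_of('breaker_center','side')[:1],models.mark_of('breaker_lip','side')[:1])
B,_=toolR(RY,tl); c=telemetry.current_ee_pos()-B.apply([0,0,G+.006]); print('exp center',c,'lip',c+B.apply([-.0315,0,-.02]))
b=cv2.imread('pics/s4.png'); cv2.imwrite('pics/x4.png',cv2.resize(b[150:270,190:340],(800,600),interpolation=cv2.INTER_CUBIC))
```

```text
0.32 False err_mm [ 0.32 -0.04 -0.03] rot [-0.0001 -0.0005  0.0001] F [-1.78 -0.09 -2.25] M [-0.104  0.542 -0.022] t 14.78
0.26 False err_mm [ 0.56 -0.02  0.02] rot [-0.0001 -0.0017  0.0003] F [ 0.08  0.21 -3.4 ] M [-0.06   0.417 -0.023] t 15.08
0.20 False err_mm [0.59 0.   0.05] rot [-0.0001 -0.0025  0.0003] F [-0.22  0.51 -1.8 ] M [-0.021  0.189 -0.022] t 15.38
0.14 False err_mm [ 1.02 -0.01  0.44] rot [-0.0001 -0.0039  0.    ] F [-0.24  0.16 -0.98] M [ 0.01  -0.009 -0.144] t 15.68
[{'at': [0.4877, 0.0916, 0.0644], 'score': 0.85}] [{'at': [0.4596, 0.0909, 0.0401], 'score': 0.72}]
exp center [0.4909846  0.09347848 0.0671984 ] lip [0.46272555 0.09064312 0.04299847]
```

View pics/x4.png

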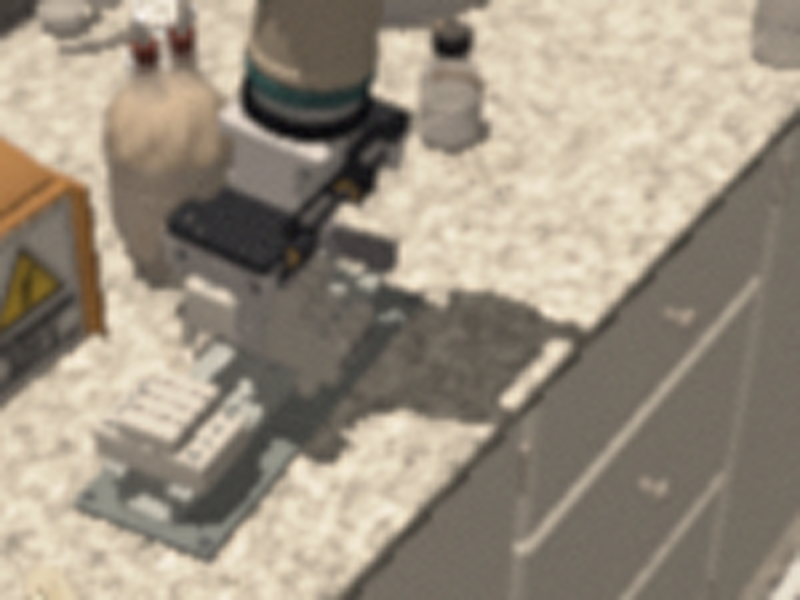

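Run:
```python
from h import *
for tl,z in((.10,.0003),(.06,.0),(.03,-.0003),(0,-.0005),(0,-.0015),(-.01,-.002)):
    p,T=tcp_L([-.0303,-.02,z],tl)
    h=r.move_l(p,rot=q(T),vel=.02,guard=45); st('%.2f %s'%(tl,h),p,tl)
    if h: break
save('side','s5.png')
print(models.mark_of('breaker_center','side')[:1],models.mark_of('breaker_lip','side')[:1])
b=cv2.imread('pics/s5.png'); cv2.imwrite('pics/x5.png',cv2.resize(b[150:270,190:340],(800,600),interpolation=cv2.INTER_CUBIC))
```

```text
0.10 False err_mm [ 1.12 -0.11  0.57] rot [-0.0002 -0.0033  0.0001] F [ 0.95 -0.61  2.42] M [ 0.042 -0.332 -0.13 ] t 16.07
0.06 False err_mm [ 1.64 -0.21  0.38] rot [-0.0004 -0.0043  0.0003] F [ 4.35 -0.51  1.6 ] M [-0.041 -0.627 -0.116] t 16.32
0.03 False err_mm [ 0.51 -0.03  0.4 ] rot [-0.0001 -0.0019  0.0003] F [3.3  0.28 4.96] M [0.013 0.025 0.002] t 16.57
0.00 False err_mm [-0.74  0.08  0.63] rot [0.     0.0005 0.0005] F [-0.27 -0.43  9.39] M [-0.006  0.32  -0.029] t 16.82
0.00 False err_mm [-0.71  0.08  1.62] rot [-0.0001 -0.0007  0.0005] F [-0.55 -0.66 15.21] M [0.021 0.707 0.017] t 17.07
-0.01 False err_mm [-0.88  0.09  2.49] rot [-0.0001 -0.0009  0.0006] F [-5.01 -0.85 21.54] M [ 0.083  0.492 -0.009] t 17.32
[{'at': [0.4884, 0.0927, 0.0599], 'score': 0.88}] []
```

View pics/x5.png

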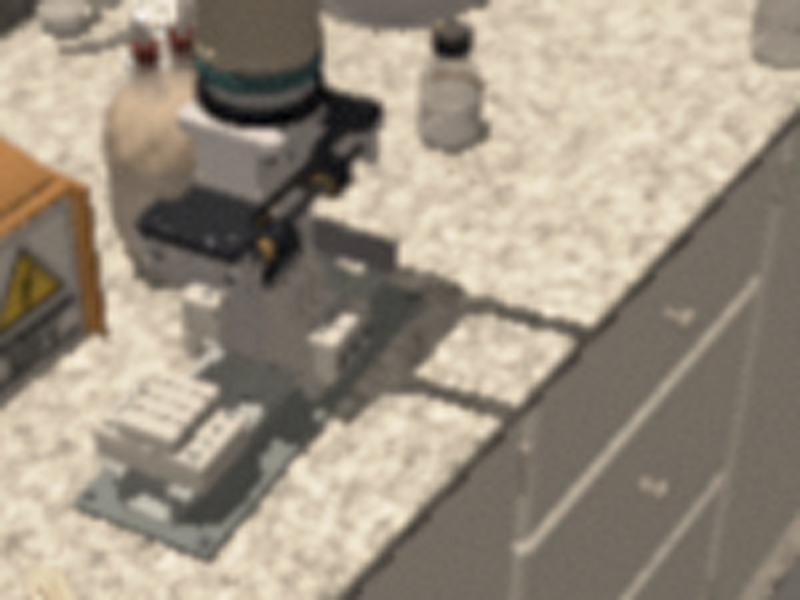

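Run:
```python
from h import *
p,T=tcp_L([-.0310,-.02,.0],0)
r.move_l(p,rot=q(T),vel=.02); st('neutral',p,0)
p,T=tcp_L([-.0310,-.02,.004],0)
h=r.move_l(p,rot=q(T),vel=.02,guard=12); st('lift %s'%h,p,0)
e=telemetry.current_ee_pos(); p,T=tcp_L([-.0310,-.02,.0],0); print('z above',e[2]-p[2])
r.move_l(p,rot=q(T),vel=.02); st('neutral',p,0)
```

```text
neutral err_mm [-0.54  0.1   0.18] rot [ 0.0001 -0.0002  0.0001] F [1.15 0.18 6.18] M [ 0.121  0.014 -0.044] t 17.75
lift True err_mm [-0.51  0.08 -2.58] rot [ 0.0002  0.001  -0.0003] F [ 0.76  0.08 -2.24] M [ 0.039 -0.207 -0.041] t 17.98
z above 0.0014240959335989206
neutral err_mm [-0.46 -0.02  0.13] rot [-0.0001  0.0012  0.0004] F [-0.01 -0.37  3.89] M [-0.029  0.247  0.055] t 18.24
```

```bash
cat >> h.py <<'E'
C0=RAIL0+RR.apply([0.0002,-.02,.020])
def at(x,y,z): # fingertips at breaker coords when home, tool down
    return C0+RR.apply([x,y,z+.025])
E
python3 - <<'E'
from h import *
p,T=tcp_L([-.0310,-.02,.0],0)
gripper_to(.075); st('rel')
r.move_l(at(0,0,.09),rot=q(T),vel=.15)
gripper_to(.0)
r.move_l(at(.042,0,.04),rot=q(T),vel=.15)
h=r.move_l(at(.042,0,.006),vel=.04,guard=15)
e=telemetry.current_ee_pos(); print(h,'z tip over C0',e[2]-.025-C0[2]); st('press')
h2=r.move_l(e-[0,0,.006],vel=.02,guard=20); e=telemetry.current_ee_pos(); print(h2,'z tip over C0',e[2]-.025-C0[2]); st('press2')
r.move_l(at(.042,0,.08),vel=.15)
r.move_l(at(-.10,0,.12),vel=.2)
save('side','s6.png');save('top','t6.png')
for c in('side','top'): 
  for n in('breaker_center','breaker_lip','toggle_tip'):print(c,n,models.mark_of(n,c)[:1])
print('C0',C0,telemetry.current_t())
a=cv2.imread('pics/t6.png'); b=cv2.imread('pics/s6.png'); K=cv2.INTER_CUBIC
cv2.imwrite('pics/x6.png',np.hstack([cv2.resize(a[150:230,180:280],(400,320),interpolation=K),cv2.resize(b[180:260,200:300],(400,320),interpolation=K)]))
E
```

```text
rel F [-0.73 -0.99  0.32] M [ 0.033  0.069 -0.036] t 18.86
True z tip over C0 0.015668923753125313
press F [-0.7  -1.45  6.28] M [ 0.054  0.233 -0.024] t 22.08
True z tip over C0 0.015313650995374073
press2 F [-2.04 -0.32  8.18] M [ 0.065  0.39  -0.008] t 22.34
side breaker_center [{'at': [0.4894, 0.091, 0.0624], 'score': 0.68}]
side breaker_lip []
side toggle_tip [{'at': [0.4817, 0.0932, 0.1223], 'score': 0.6}]
top breaker_center []
top breaker_lip []
top toggle_tip []
C0 [0.49219567 0.09361988 0.062     ] 24.2167
```

View pics/x6.png

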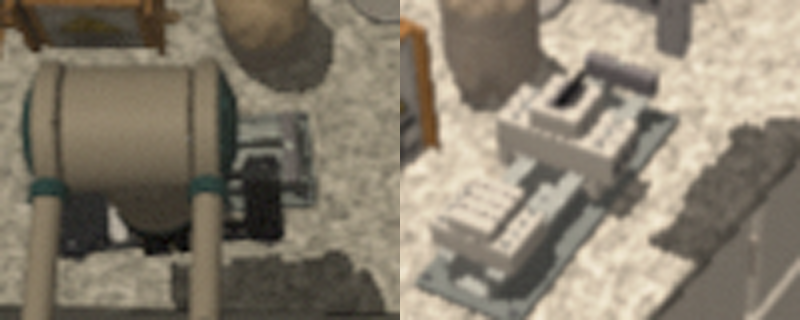

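Run:
```python
from h import *
_,T=toolR(RY,0)
r.move_l(at(-.034,0,.085),rot=q(T),vel=.2)
print(r.move_l(at(-.034,0,.049),vel=.08,guard=10)); st('down',at(-.034,0,.049),0)
h=r.move_l(at(.002,0,.049),vel=.04,guard=14); e=telemetry.current_ee_pos()
print(h,RR.inv().apply(e-C0)); st('push')
r.hold(.2); st('hold')
r.move_l(at(-.036,0,.055),vel=.12)
r.move_l(at(-.10,0,.12),vel=.2)
save('side','s7.png')
for n in('breaker_center','toggle_tip'):print(n,models.mark_of(n,'side')[:1])
print(telemetry.current_t())
b=cv2.imread('pics/s7.png'); cv2.imwrite('pics/x7.png',cv2.resize(b[180:255,215:315],(800,600),interpolation=cv2.INTER_CUBIC))
```

```text
False
down err_mm [-0.06 -0.01  0.4 ] rot [-0.     -0.0006 -0.    ] F [0.96 0.71 0.38] M [ 0.01  -0.002 -0.003] t 25.34
True [-0.00746881  0.00018467  0.07376814]
push F [-3.52 -0.32  4.67] M [-0.047  0.496  0.004] t 26.07
hold F [-3.13 -0.55  5.01] M [ 0.007  0.463 -0.03 ] t 26.27
breaker_center [{'at': [0.4934, 0.0923, 0.0566], 'score': 0.78}]
toggle_tip [{'at': [0.5002, 0.0947, 0.1232], 'score': 0.45}]
27.4083
```

View pics/x7.png

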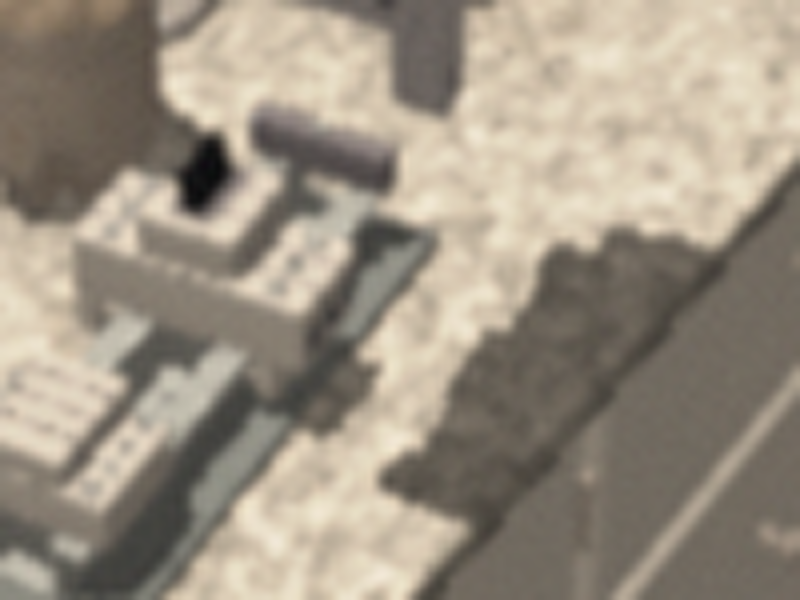

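Run:
```python
from h import *
r.move_l(at(-.034,0,.085),vel=.2)
r.move_l(at(-.034,0,.054),vel=.1)
h=r.move_l(at(-.012,0,.054),vel=.08,guard=14); print(h)
h=r.move_l(at(.004,0,.054),vel=.03,guard=12); e=telemetry.current_ee_pos()
print(h,RR.inv().apply(e-C0)); st('push')
r.move_l(at(-.03,0,.06),vel=.12)
r.move_l(at(-.13,0,.14),vel=.25)
save('side','s8.png');save('top','t8.png')
for n in('breaker_center','toggle_tip','breaker_lip'):print(n,models.mark_of(n,'side')[:1])
for n in('reagent_2','beaker_2','timer'):print(n,models.mark_of(n,'side')[:1],models.mark_of(n,'top')[:1])
print(telemetry.current_t())
b=cv2.imread('pics/s8.png'); cv2.imwrite('pics/x8.png',cv2.resize(b[180:255,215:315],(800,600),interpolation=cv2.INTER_CUBIC))
```

```text
False
True [-1.86568807e-03  6.49378975e-05  7.96766743e-02]
push F [-2.23 -0.64  6.56] M [0.05  0.522 0.008] t 29.27
breaker_center [{'at': [0.4166, 0.4543, -0.0029], 'score': 0.74}]
toggle_tip [{'at': [0.5005, 0.0984, 0.1194], 'score': 0.4}]
breaker_lip [{'at': [0.4587, 0.093, 0.0446], 'score': 0.79}]
reagent_2 [] [{'at': [0.5539, -0.2112, -0.0029], 'score': 0.58}]
beaker_2 [{'at': [0.3928, -0.4684, -0.0052], 'score': 0.8}] [{'at': [0.3933, -0.467, 0.0007], 'score': 0.67}]
timer [{'at': [0.4178, 0.4542, -0.0007], 'score': 0.74}] [{'at': [0.3954, -0.4665, -0.0008], 'score': 0.68}]
30.8583
```

View pics/x8.png

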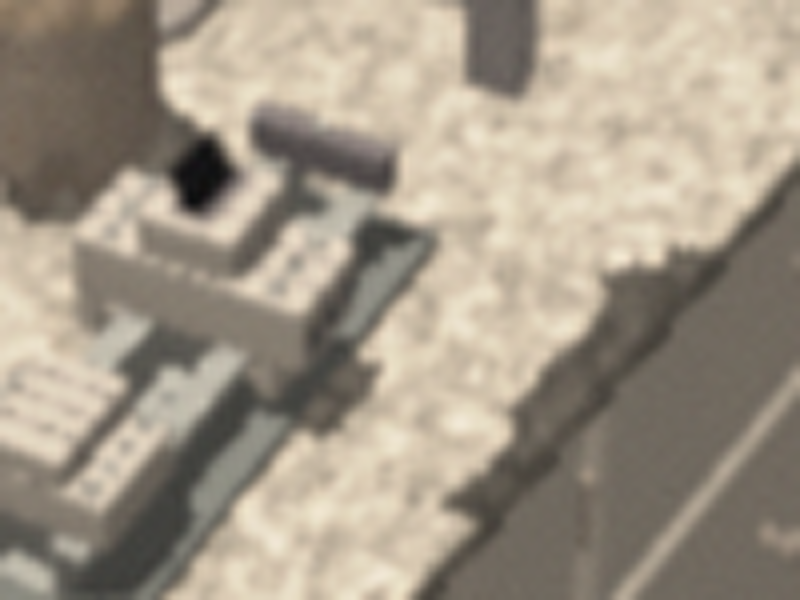

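```bash
python3 -c "
from h import *
r.sign_off()"
```

```text
the job is handed in; nothing more can be done
```

The breaker is mounted on the free stretch of the rail, its toggle is switched to on, and I handed the job in at about 31 s of the 45 s allowed.

I gripped it by its flat sides, tilted it 0.35 rad and hooked the lip under the near edge of the rail. I found that edge by contact, rocked the breaker down flat and let go. A check press on the foot-end shoulder followed. Then I swung the toggle over with closed fingers in two pushes, the second higher on the paddle.

**What the last checks showed:**
- **Seat:** the foot-end shoulder stood 15.5 mm above the expected centre when pressed, against 16 mm nominal. The pictures showed the breaker level and square.
- **Toggle:** it was off after mounting, with the tip seen at x 0.482. It ended leaning to +x with the tip at about 0.5005, where 0.502 is fully on. The second push stopped on the force guard, past where I expected the end of travel.
- **Bottle and beaker:** the networks' marks were within about 4 mm of where they started.
- **Timer:** its side-view mark was likewise within about 4 mm.

**What failed or stayed unclear:**
- **Foot latch not directly confirmed:** the foot was never seen directly. A pull-up test before I let go stopped after about 1.4 mm, which does not settle it. I infer the click from the force during rocking and from the end staying down once released.
- **Network misreadings in the last pictures:** the side view's `breaker_center` landed on the timer, the top view's `timer` landed on the beaker, and the bottle was missed in the side view.
- **Vision disagreement:** my estimates of the rail's x differed by up to 7 mm, so I relied on the contact result.

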